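# Shut and bolt the insulated transport box

### The arm

A 7-joint arm with a two-finger parallel gripper is mounted at the origin on the work surface. World frame = base frame: x ahead of the robot, y to its left, z up, the work surface at z = 0. Lengths are in m, angles in rad, forces in N, time in s.
With the tool pointing down it reaches from about 0.425 to 0.825 m from the base axis. Payload 3.6 kg.
Tool frame: the origin (TCP) lies at the very end of the fingers, on their centre line; the grasp point (between the pads) lies 19 mm behind it; z points along the fingers, y is the direction in which the jaws open and shut (so a half turn about z gives the same grasp; the last joint's range is limited). The gripper opens to 93 mm and grips with 3 to 60 N. Pads are 15 mm wide; open, the fingers measure 128 mm over their backs; the gripper's body (75 mm by 188 mm) begins 65 mm behind the grasp point.
Start: joints at [1.25, 0.615, -0.013, 1.423, 0.008, 1.103, -0.04], TCP at [0.188, -0.622, 0.187] pointing down, gripper open.
Joint ranges: [-3.12, 3.12], [-0.3, 2.06], [-1.34, 1.32], [0.26, 2.42], [-1.36, 4.5], [0.01, 1.98], [-2.84, 2.84]. Speed limits (rad/s): [2.79, 2.79, 3.14, 3.14, 3.14, 3.14, 3.14].

### API

Orientations are given as a rotation vector (axis times angle).
In Python, from bench import status, viewer, manip gives the robot as it stands. The module is installed in compiled form; this text tells all that it offers.
- The arm moves only by the shell command python3 -m jog 'ROWS' [FORCE]. ROWS is JSON, a list that holds one entry, the list of rows, each a list of 7 numbers: the shift along the tool's x, y, z in m, then the turn, a rotation vector about the tool's x, y, z in rad, then the closure, from 0 (fully open) to 1 (shut). A call has 1 to 20 rows; each row is the pose to reach, as a shift and turn from the pose commanded when the call began, along the tool's axes at that moment; what a row does not reach only later rows make up. A row lasts 1/10 s, in which the tool goes at most 50 mm and 8.59 degrees, less where a joint would pass 70% of its speed; a pose out of reach is approached as far as the arm can. A call with a gripper value outside its range is refused whole. The fingers move at their own pace and stop on an object; FORCE is the grip in N (left out, the last holds). Time passes only in rows, so rows that repeat a pose let the fingers close. It gives the time, the measured TCP pose, the force and the opening at its end, in the units of the state.
- status.observe(): the state, without advancing time (a new reading comes with each control period).
- viewer.read_camera(name): name is "scene" or "top"; returns a dict with "img" (400x640x3 uint8, red, green, blue), "range_z" (400x640 float32, m along the optical axis (not along the pixel's ray), 0 where there is no reading), "camera_matrix" (3x3 intrinsics, pixels), "k1" (the pictures are not rectified: a ray, as slopes to the right and down, at radius r is drawn at 1 + k1 r^2 times it, then the intrinsics apply), "R" (3x3) and "t" (3): a world point X has camera coordinates R X + t. Camera axes: x right, y down, z forward; pixel columns grow to the right and rows downward; lengths in m; the calibration is good to about 2 mm. A picture is of the moment at which its call begins.
- manip.finish_job(): hands the job in, once; it reports no verdict.
The state is a dict: "t": time; "joint_pos": joint angles; "joint_velocities": joint speeds; "effort": joint torques, N m; "tcp_pos": TCP position; "ee_rot": TCP orientation; "force": force on the tool from outside, world axes, zero at the start; "wrist_torque": the same for the moment, N m; "width": finger opening in m.
Only numpy, scipy, OpenCV 4.12 (cv2) and the standard library are available. Lean on these libraries where they do the work, as an engineer would, in place of code of your own. Each camera call takes 0.05 s, during which the arm holds its last target. There are 200 camera calls.

### The job

The blue insulated box is packed and ready to leave the cold store: press its white lid fully shut, then slide the steel bolt on the lid by its red knob all the way home through the keeper on the side of the box. Leave the jar, the bottle and the bowl around it where they stand, and let go when done.

Things in the scene. Friction and masses are not known exactly. Their poses are not given: they have to be found in the camera images.
- box: Blue insulated plastic box, heavy and fixed: 260 mm deep (x), 340 wide (y), 160 high; with the lid shut its flat top is 190 mm above the table. Origin: centre of its underside, on the table. z up, +x from the front (the lid's free edge) to the hinge side, +y towards the side with the keeper. It stands turned by up to 0.45 rad either way, its front roughly facing the robot.
- lid (a joint): Angle of the white lid (260 x 340 x 30 mm, about 0.6 kg), rad: 0 = shut, positive = open (to 0.75 at most). Hinge line parallel to the box's y, at x = +130, z = 160 mm in the box frame; the front edge rises as it opens. The hinge is stiff: the lid stays where it is left; about 2 to 5 N down near the front edge shuts it. Starts 0.3 to 0.65 open.
- press_pad (a point): Centre of the grey press pad (45 mm in x, 150 mm in y), flush on the top face of the lid near its front edge: 230 mm from the hinge line, 31 mm above it with the lid shut; in the box frame then at (-100, -30, 191) mm. Its axes are those of the lid (z out of the lid's top). It moves with the lid.
- bolt (a joint): Travel of the steel barrel bolt along its track on the lid, m: 0 = fully drawn back, 0.040 = home at its stop, through the keeper. It slides along the box's +y, stays where it is left, takes 3 to 4 N to slide and starts between 0 and 0.010. Beyond about 0.010 its tip sticks out past the lid's edge and would strike the keeper as the lid comes down.
- knob (a point): Middle of the bolt's red knob, the point to grip or push: upright, round, 18 mm diameter, 36 mm high. With the lid shut it is at (-50, 75 + travel, 233) mm in the box frame, 43 mm above the lid's top; the knob spans 25 to 61 mm above it. The rod's guides, 28 mm wide in x, rise 22 mm above the lid and leave y = 40 to 134 mm (box frame) free for the knob. Axes as the lid's.
- bolt_tip (a point): Free end of the bolt's rod (12 mm diameter, along the box's y), on its axis, 88 mm from the knob's axis towards +y. Axes as the lid's.
- keeper (a point): Middle of the opening of the keeper, a fixed steel staple on the +y side of the box, at (-50, 183, 203) mm in the box frame: opening 20 mm wide in x, 23 mm high, 16 mm deep along y; the top of the staple is 31 mm above the shut lid's top. With the lid shut the rod runs through it. Axes as the box's.
- jar: Bystander: amber jar with a green cap, 72 mm diameter, 115 mm high, standing on the table to the -y side of the box. Origin: centre of its underside.
- bottle: Bystander: white bottle with a red cap, 60 mm diameter, 170 mm high, standing on the table to the -y side of the box. Origin: centre of its underside.
- bowl: Bystander: open grey plastic bowl, 130 mm diameter, 60 mm high, standing on the table to the +y side of the box. Origin: centre of its underside.

How it is judged:
By the outcome, as a careful person would: the job done as asked, in the order asked, and still so for the second after the job is handed in, with the robot touching nothing.
It also fails if it takes over 42 s, if anything falls off the work surface, if the arm or the gripper's body presses on something with over 40 N, if the wrist force passes 120 N, or if a joint passes its speed limit or range.

## Working session

There is one attempt and no reset: what is moved stays moved. The work goes in short steps, Python scripts to look and compute and a shell command to move; the robot and the scene stay as the last step left them, time stands still between calls to the robot, and variables do not carry over. Pictures are saved under pics/ and viewed, about 8 in all and at most 12, crops included, and the job is handed in when it is done.

```bash
mkdir -p pics; cat > h.py <<'E'
import numpy as np,cv2
from bench import status,viewer
def cap(n,f):
    c=viewer.read_camera(n); np.savez(f'pics/{f}.npz',**c); cv2.imwrite(f'pics/{f}.png',c['img'][:,:,::-1]); return c
def ld(f): return dict(np.load(f'pics/{f}.npz'))
def ray(c,uv):
    K=c['camera_matrix'];k=float(c['k1'])
    d=np.array([(uv[0]-K[0,2])/K[0,0],(uv[1]-K[1,2])/K[1,1]]);s=d.copy()
    for _ in range(30): s=d/(1+k*(s@s))
    return np.array([s[0],s[1],1.])
def px(c,u,v,r=1):
    p=c['range_z'][int(v)-r:int(v)+r+1,int(u)-r:int(u)+r+1];p=p[p>0]
    return c['R'].T@(ray(c,(u,v))*np.median(p)-c['t'])
def tri(c1,p1,c2,p2):
    A=[];b=[]
    for c,p in((c1,p1),(c2,p2)):
        d=c['R'].T@ray(c,p);d/=np.linalg.norm(d);o=-c['R'].T@c['t'];P=np.eye(3)-np.outer(d,d);A.append(P);b.append(P@o)
    A=np.vstack(A);b=np.hstack(b);x,r,_,_=np.linalg.lstsq(A,b,rcond=None);return x,np.sqrt(r)
def proj(c,X):
    x=c['R']@np.array(X)+c['t'];s=x[:2]/x[2];s=s*(1+float(c['k1'])*(s@s));K=c['camera_matrix'];return np.array([K[0,0]*s[0]+K[0,2],K[1,1]*s[1]+K[1,2]])
E
python3 - <<'E'
from h import *
a=cap('scene','s0');b=cap('top','t0')
s=status.observe();print({k:np.round(v,3) for k,v in s.items()})
for c in(a,b):print(-c['R'].T@c['t'],c['k1'],c['camera_matrix'][0,0])
E
```

```text
{'t': np.float64(0.1), 'joint_pos': array([ 1.251,  0.616, -0.013,  1.425,  0.008,  1.103, -0.04 ]), 'joint_velocities': array([ 0.002, -0.001,  0.   , -0.004, -0.   ,  0.   ,  0.001]), 'effort': array([ 3.0000e-03, -4.6004e+01,  2.1000e-01, -1.6624e+01, -6.1000e-02,
        1.7000e-02,  0.0000e+00]), 'tcp_pos': array([ 0.188, -0.621,  0.186]), 'ee_rot': array([-3.105e+00, -4.600e-01,  1.000e-03]), 'force': array([ 0.625,  0.092, -0.184]), 'wrist_torque': array([-0.025,  0.009,  0.065]), 'width': np.float64(0.093)}
[1.4132704  0.2704379  1.07202632] -0.034351394248636334 418.7358151324906
[0.49943311 0.02987229 1.27021385] -0.07962859651824676 394.0801843183957
```

View pics/s0.png

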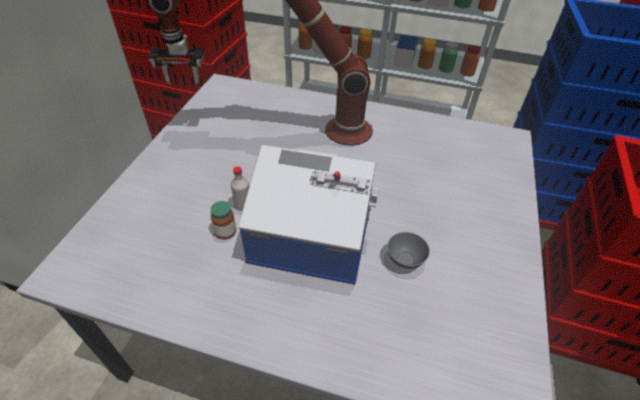

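View pics/t0.png

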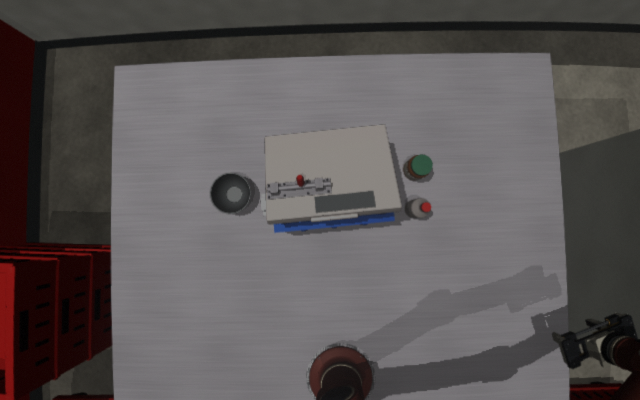

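The scene view (from behind the box) shows the lid's pad at (305,160), the knob at (337,175) and the keeper at (374,197). In the top view the knob is at (300,180), the pad at (345,202), the keeper near (265,207), the bowl at (232,193), the jar at (419,167) and the bottle at (420,208). I'll enlarge both.

```bash
python3 - <<'E'
from h import *
a=ld('s0');b=ld('t0')
A=cv2.resize(a['img'][140:285,235:385],None,fx=4,fy=4,interpolation=2)[:,:,::-1]
B=cv2.resize(b['img'][115:240,255:410],None,fx=5,fy=5,interpolation=2)[:,:,::-1]
cv2.imwrite('pics/s0c.png',A);cv2.imwrite('pics/t0c.png',B)
E
```

```text
(no output)
```

View pics/s0c.png

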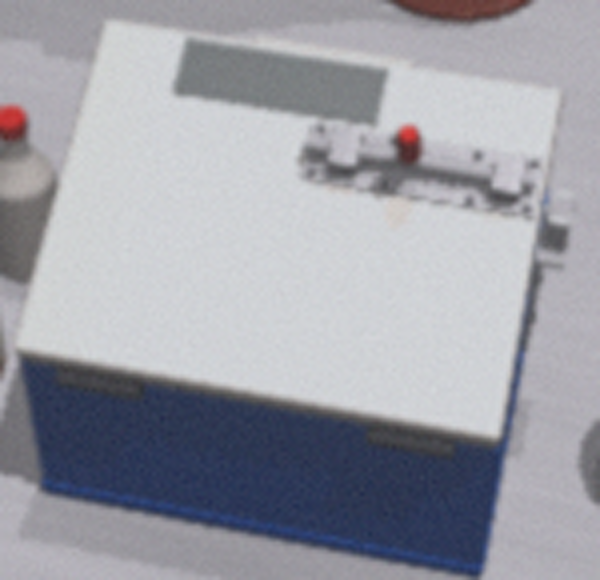

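View pics/t0c.png

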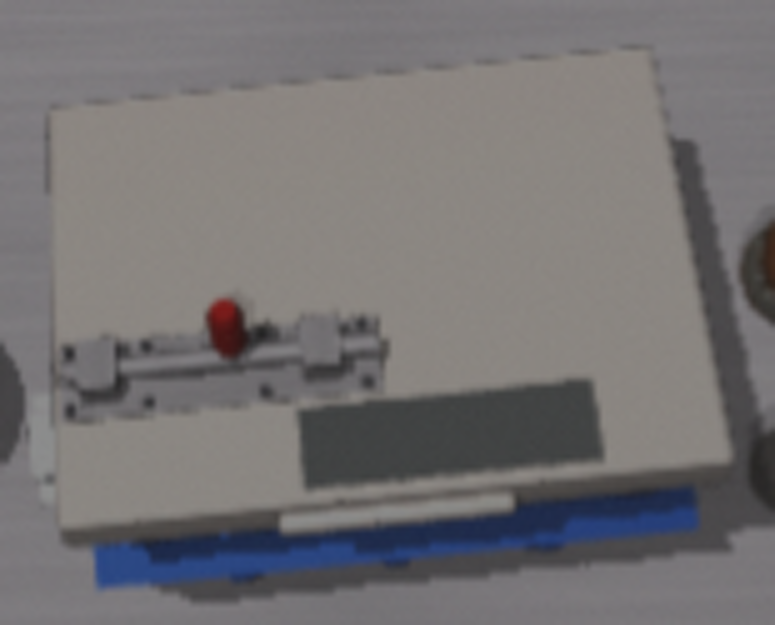

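Scene crop (4x): the pad corners are (187,38), (387,68), (380,122) and (175,93). The lid corners are (108,20), (560,90), (500,440) and (22,350). The knob's top is at (408,128).
Top crop (5x): the pad corners are (603,460), (307,488), (300,410) and (590,380). The lid corners are (730,462), (62,528), (50,107) and (648,48). The knob's top is at (224,303).
Next I'll triangulate these and fit the box model.

```bash
cat > fit.py <<'E'
from h import *
from scipy.optimize import least_squares
def model(p):  # x,y,yaw,lid,travel -> fn box/lid points
    c,s=np.cos(p[2]),np.sin(p[2]);R=np.array([[c,-s,0],[s,c,0],[0,0,1]])
    cl,sl=np.cos(p[3]),np.sin(p[3])
    def box(q): return R@np.array(q)+[p[0],p[1],0]
    def lid(q): # q in shut box frame, m
        d=np.array(q)-[.13,0,.16]; return box([.13+cl*d[0]+sl*d[2],d[1],.16-sl*d[0]+cl*d[2]])
    return box,lid,R
E
cat > f0.py <<'E'
from fit import *
a=ld('s0');b=ld('t0')
S=[(187,38),(387,68),(380,122),(175,93),(108,20),(560,90),(500,440),(22,350),(408,130)]
T=[(603,460),(307,488),(300,410),(590,380),(730,462),(62,528),(50,107),(648,48),(224,304)]
S=[((u+.5)/4-.5+235,(v+.5)/4-.5+140) for u,v in S];T=[((u+.5)/5-.5+255,(v+.5)/5-.5+115) for u,v in T]
def pts(p):
    P=[(-.1225,-.105,.191),(-.1225,.045,.191),(-.0775,.045,.191),(-.0775,-.105,.191),(-.13,-.17,.19),(-.13,.17,.19),(.13,.17,.19),(.13,-.17,.19),(-.05,.075+p[4],.250)]
    box,lid,R=model(p);return [lid(q) for q in P]
def res(p):
    X=pts(p);return np.ravel([proj(a,x)-s for x,s in zip(X,S)]+[proj(b,x)-t for x,t in zip(X,T)])
if __name__=='__main__':
    tr=[tri(a,s,b,t) for s,t in zip(S,T)]
    f=least_squares(res,[.55,0,0,.4,.005],loss='soft_l1');p=f.x;print(p.round(4));np.save('p0.npy',p)
    for t,x in zip(tr,pts(p)):print(t[0].round(4),t[1].round(4),x.round(4))
    print(res(p).reshape(-1,2).round(1).tolist())
    for q,u in zip((a,b),((300,215),(350,150))):print(px(q,*u,r=2))
    box,lid,R=model(p);print('keeper',box([-.05,.183,.203]),'keeper px top',proj(b,box([-.05,.183,.221])),'scene',proj(a,box([-.05,.183,.221])))
    print('padc',lid([-.1,-.03,.191]),'padShut',box([-.1,-.03,.191]),'knobShut',box([-.05,.075+p[4],.233]),box([-.05,.115,.233]))
E
python3 f0.py
```

```text
[ 0.6127  0.0183  0.0737  0.4137 -0.0007]
[ 0.5319 -0.0927  0.2897] [0.0006] [ 0.5319 -0.093   0.2899]
[0.5217 0.0551 0.2911] [0.0011] [0.5208 0.0566 0.2899]
[0.5612 0.0598 0.2746] [0.0035] [0.5619 0.0597 0.2718]
[ 0.573  -0.0888  0.2722] [0.002] [ 0.573  -0.0899  0.2718]
[ 0.5292 -0.1559  0.2889] [0.0009] [ 0.5294 -0.1583  0.292 ]
[0.5048 0.1779 0.2888] [0.0011] [0.5044 0.1808 0.292 ]
[0.7409 0.1969 0.1858] [0.0013] [0.7418 0.1983 0.1875]
[ 0.7641 -0.1365  0.186 ] [0.0047] [ 0.7669 -0.1408  0.1875]
[0.6112 0.0928 0.3199] [0.0014] [0.6085 0.0925 0.3148]
[[-0.2, -0.1], [0.3, 0.2], [-1.0, 0.9], [-0.8, -0.0], [-1.1, -1.0], [0.9, -0.7], [0.2, 0.0], [-3.1, -0.1], [-0.3, 0.7], [-0.1, 0.1], [-0.9, 0.4], [-0.9, 0.0], [-0.1, 0.2], [0.9, -0.1], [-1.6, 0.3], [-0.9, -0.3], [0.4, -0.7], [-0.1, 1.4]]
[0.69516248 0.01772534 0.21353247]
[ 0.68858407 -0.03947744  0.21932691]
keeper [0.5493233  0.19710385 0.203     ] keeper px top [263.10910161 203.83226489] scene [375.19524744 191.04595424]
padc [ 0.54691555 -0.01665366  0.28083637] padShut [ 0.51514231 -0.0189995   0.191     ] knobShut [0.55732545 0.08871898 0.233     ] [0.55433017 0.12928843 0.233     ]
```

The fit agrees with the measurements to about 2 mm: box at (0.613, 0.018), yaw 0.074, lid 0.41 open, bolt at about 0. I'll raise the arm and go above the pad with the fingers closed.

```bash
cat > g.py <<'E'
import sys,json
from fit import *
from scipy.spatial.transform import Rotation as Ro
s=status.observe();R0=Ro.from_rotvec(s['ee_rot']);p=np.array(s['tcp_pos'])
P=np.load('p0.npy');yaw=P[2]
Rt=Ro.from_matrix([[np.cos(yaw),np.sin(yaw),0],[np.sin(yaw),-np.cos(yaw),0],[0,0,-1]])
P[3]=0;box,_,_=model(P)
if __name__=='__main__':
    print('t',s['t'],'tcp',p.round(4),'F',np.round(s['force'],1),'turn',(R0.inv()*Rt).as_rotvec().round(4))
    bx=model(P)[2].T@(p-[P[0],P[1],0]);print('tcp in box',bx.round(4))
    for q in json.loads(sys.argv[1]): print(q,'world',box(q).round(3),'shift',R0.inv().apply(box(q)-p).round(4))
E
python3 g.py '[[-0.09,-0.03,0.40],[-0.068,-0.03,0.31],[-0.1,-0.03,0.191]]'
```

```text
t 0.1 tcp [ 0.188  -0.6214  0.1859] F [ 0.6  0.1 -0.2] turn [-0.0023  0.0003  0.2202]
tcp in box [-0.4706 -0.6067  0.1859]
[-0.09, -0.03, 0.4] world [ 0.525 -0.018  0.4  ] shift [ 0.4973 -0.4801 -0.213 ]
[-0.068, -0.03, 0.31] world [ 0.547 -0.017  0.31 ] shift [ 0.5188 -0.4751 -0.123 ]
[-0.1, -0.03, 0.191] world [ 0.515 -0.019  0.191] shift [ 0.4876 -0.4818 -0.004 ]
```

```bash
python3 -m jog '[[[0,0,-0.05,0,0,0,1],[0,0,-0.10,0,0,0,1],[0,0,-0.15,0,0,0,1],[0,0,-0.19,0,0,0,1],[0.033,-0.032,-0.19,0,0,0.02,1],[0.066,-0.063,-0.19,0,0,0.04,1],[0.10,-0.095,-0.19,0,0,0.06,1],[0.133,-0.127,-0.19,0,0,0.08,1],[0.166,-0.158,-0.19,0,0,0.1,1],[0.2,-0.19,-0.19,0,0,0.12,1],[0.233,-0.222,-0.19,0,0,0.14,1],[0.266,-0.253,-0.19,0,0,0.16,1],[0.3,-0.285,-0.19,0,0,0.18,1],[0.333,-0.317,-0.19,0,0,0.2,1],[0.366,-0.348,-0.19,0,0,0.22,1],[0.4,-0.38,-0.19,0,0,0.22,1],[0.433,-0.41,-0.19,0,0,0.22,1],[0.466,-0.44,-0.19,0,0,0.22,1],[0.5,-0.475,-0.19,0,0,0.22,1],[0.518,-0.475,-0.19,0,0,0.22,1]]]' 20
python3 g.py '[[-0.068,-0.03,0.31],[-0.068,-0.03,0.281],[-0.1,-0.03,0.191]]'
```

```text
t: 2.1
tcp_pos: [0.5468, -0.0094, 0.3766]
ee_rot: [-3.134, -0.134, 0.001]
force: [0.4, 0.8, -0.7]
width: 0.0006
t 2.1 tcp [ 0.5468 -0.0094  0.3766] F [ 0.4  0.8 -0.7] turn [-0.0052  0.0005  0.0119]
tcp in box [-0.0677 -0.0227  0.3766]
[-0.068, -0.03, 0.31] world [ 0.547 -0.017  0.31 ] shift [-0.0003  0.0076  0.0666]
[-0.068, -0.03, 0.281] world [ 0.547 -0.017  0.281] shift [-0.0003  0.0078  0.0956]
[-0.1, -0.03, 0.191] world [ 0.515 -0.019  0.191] shift [-0.0323  0.0079  0.1856]
```

```bash
python3 -m jog '[[[0,0,0.03,0,0,0.01,1],[0,0,0.06,0,0,0.01,1],[0,0,0.08,0,0,0.01,1],[0,0,0.09,0,0,0.01,1],[-0.004,0,0.10,0,0,0.01,1],[-0.008,0,0.108,0,0,0.01,1],[-0.012,0,0.116,0,0,0.01,1],[-0.016,0,0.124,0,0,0.01,1],[-0.019,0,0.132,0,0,0.01,1],[-0.022,0,0.14,0,0,0.01,1],[-0.025,0,0.148,0,0,0.01,1],[-0.027,0,0.156,0,0,0.01,1],[-0.029,0,0.164,0,0,0.01,1],[-0.031,0,0.172,0,0,0.01,1],[-0.032,0,0.178,0,0,0.01,1],[-0.032,0,0.182,0,0,0.01,1],[-0.032,0,0.182,0,0,0.01,1]]]'
python3 g.py '[[-0.1,-0.03,0.191]]'; python3 -c "
from h import *
cap('top','t1');a=cap('scene','s1')"
```

```text
t: 3.8
tcp_pos: [0.5144, -0.0198, 0.1942]
ee_rot: [-3.14, -0.1, 0.001]
force: [-0.3, -0.8, 0.9]
width: 0.0005
t 3.8 tcp [ 0.5144 -0.0198  0.1942] F [-0.3 -0.8  0.9] turn [-0.0003  0.0007 -0.0098]
tcp in box [-0.1008 -0.0307  0.1942]
[-0.1, -0.03, 0.191] world [ 0.515 -0.019  0.191] shift [ 0.0008 -0.0007  0.0032]
```

```bash
python3 -m jog '[[[0,0,0.002,0,0,0,1],[0,0,0.004,0,0,0,1],[0,0,0.005,0,0,0,1],[0,0,0.006,0,0,0,1],[0,0,0.006,0,0,0,1],[0,0,0.006,0,0,0,1]]]'

```

```text
t: 4.5
tcp_pos: [0.5147, -0.0198, 0.1889]
ee_rot: [-3.14, -0.1, -0.001]
force: [-0.1, 0.9, 0.1]
width: 0.0005
```

```bash
python3 - <<'E'
from h import *
b=cap('scene','s2');c=cap('top','t2')
A=cv2.resize(b['img'][120:285,225:395],None,fx=3,fy=3,interpolation=2)[:,:,::-1]
cv2.imwrite('pics/s2c.png',A)
from fit import model
p=np.load('p0.npy');Rb=model(p)[2]
for u,v in [(290,200),(320,225),(270,180),(345,205)]: print(Rb.T@(px(b,u,v,2)-[p[0],p[1],0]))
E
```

```text
[ 0.02468662 -0.05076396  0.20358883]
[0.09059827 0.05152735 0.19652986]
[-0.03373014 -0.12760845  0.21139982]
[0.0096793  0.10619618 0.2055947 ]
```

View pics/s2c.png

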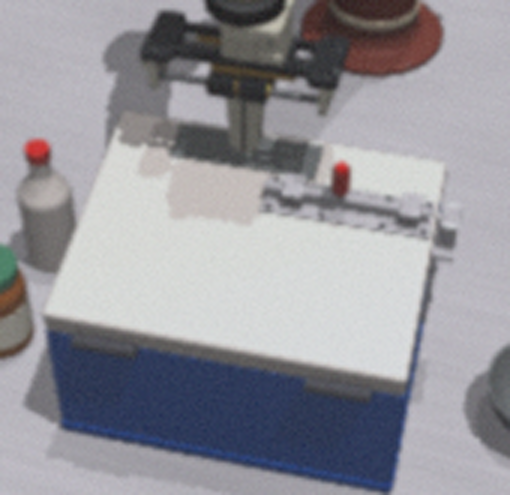

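The finger tip stands on the pad at crop (245,150), and the lid still looks slightly open. I'll check its angle over the whole surface in both depth images, before and after the press.

```bash
cat > ang.py <<'E'
from fit import *
import sys
p=np.load('p0.npy');Rb=model(p)[2]
def ang(f):
    c=ld(f);Z=c['range_z'];H,W=Z.shape
    uu,vv=np.meshgrid(np.arange(220,430),np.arange(110,290));uu=uu.ravel();vv=vv.ravel()
    K=c['camera_matrix'];d=np.column_stack([uu,vv]).astype(np.float64).reshape(-1,1,2)
    n=cv2.undistortPoints(d,K,np.array([float(c['k1']),0,0,0.]))[:,0]
    z=Z[vv,uu];X=np.column_stack([n,np.ones(len(n))])*z[:,None];X=(X-c['t'])@c['R'];B=(X-[p[0],p[1],0])@Rb
    m=(z>0)&(B[:,0]>-.02)&(B[:,0]<.11)&(abs(B[:,1])<.15)&(B[:,2]>.15)&(B[:,2]<.30)
    B=B[m];k=np.polyfit(B[:,0],B[:,2],1)
    for _ in range(5):
        r=B[:,2]-np.polyval(k,B[:,0]);g=abs(r)<.01;k=np.polyfit(B[g,0],B[g,2],1)
    print(f,'n',g.sum(),'angle',-np.arctan(k[0]).round(4),'z at hinge x',np.polyval(k,.13).round(4),'std',r[g].std().round(4))
for f in sys.argv[1:]:ang(f)
E
python3 ang.py s0 t0 s1 t1 s2 t2; python3 -c "
from h import *
c=ld('t2');cv2.imwrite('pics/t2c.png',cv2.resize(c['img'][115:265,250:430],None,fx=4,fy=4,interpolation=2)[:,:,::-1])"
```

```text
s0 n 5181 angle 0.4209 z at hinge x 0.1924 std 0.0024
t0 n 4747 angle 0.4164 z at hinge x 0.1937 std 0.0019
s1 n 4105 angle 0.1431 z at hinge x 0.1906 std 0.0019
t1 n 5050 angle 0.1437 z at hinge x 0.1913 std 0.002
s2 n 4027 angle 0.1233 z at hinge x 0.1905 std 0.0018
t2 n 5057 angle 0.1232 z at hinge x 0.1914 std 0.002
```

View pics/t2c.png

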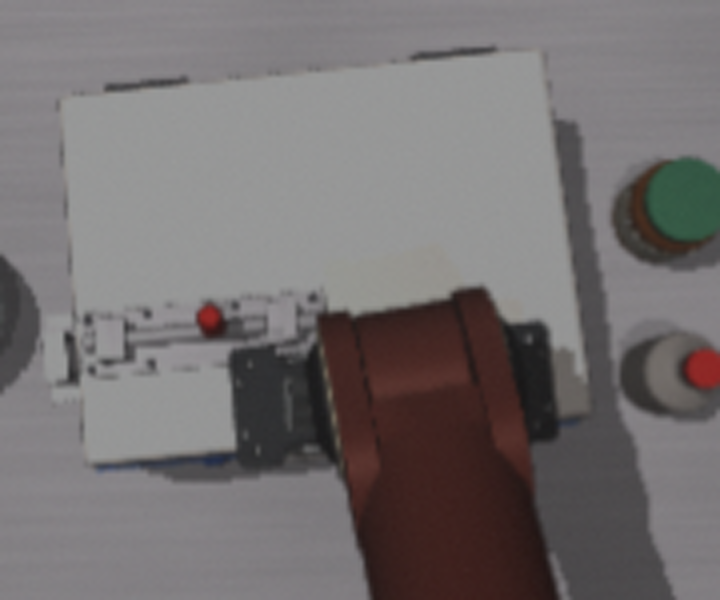

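The lid is at 0.123 rad in both cameras, although the reported TCP is about 30 mm below the pad's surface. I'll check where the finger tip really is.

```bash
python3 - <<'E'
from fit import *
from bench import status
c=ld('s2');p=np.load('p0.npy');Rb=model(p)[2]
s=status.observe();t=np.array(s['tcp_pos']);print(t,np.round(s['force'],1),s['joint_pos'])
print('TCP px',proj(c,t),'tcp+30mm px',proj(c,t+[0,0,.03]))
for v in range(150,182,2): 
  print(v,[tuple((Rb.T@(px(c,u,v,0)-[p[0],p[1],0])*1000).round().astype(int)) for u in (304,307,310)])
E
python3 -c "
from h import *
c=ld('s2');cv2.imwrite('pics/s2d.png',cv2.resize(c['img'][115:195,255:355],None,fx=7,fy=7,interpolation=2)[:,:,::-1])"
```

```text
[ 0.51473002 -0.01983515  0.1889139 ] [0.8 0.5 0.2] [ 0.19288244  0.41614836 -0.28131893  1.80157322  0.13902687  0.94277907
 -1.65454928]
TCP px [307.00908958 175.73077302] tcp+30mm px [306.97267116 168.48565789]
150 [(np.int64(-65), np.int64(-30), np.int64(320)), (np.int64(-66), np.int64(-22), np.int64(320)), (np.int64(-66), np.int64(-13), np.int64(322))]
152 [(np.int64(-66), np.int64(-31), np.int64(311)), (np.int64(-66), np.int64(-22), np.int64(313)), (np.int64(-65), np.int64(-13), np.int64(316))]
154 [(np.int64(-92), np.int64(-37), np.int64(282)), (np.int64(-91), np.int64(-28), np.int64(284)), (np.int64(-90), np.int64(-19), np.int64(287))]
156 [(np.int64(-89), np.int64(-37), np.int64(276)), (np.int64(-89), np.int64(-28), np.int64(279)), (np.int64(-89), np.int64(-19), np.int64(280))]
158 [(np.int64(-91), np.int64(-37), np.int64(267)), (np.int64(-89), np.int64(-28), np.int64(271)), (np.int64(-93), np.int64(-20), np.int64(269))]
160 [(np.int64(-91), np.int64(-37), np.int64(260)), (np.int64(-90), np.int64(-28), np.int64(262)), (np.int64(-90), np.int64(-19), np.int64(264))]
162 [(np.i
[... 749 characters left out ...]
(-36), np.int64(220)), (np.int64(-83), np.int64(-27), np.int64(221)), (np.int64(-88), np.int64(-18), np.int64(219))]
174 [(np.int64(-75), np.int64(-34), np.int64(219)), (np.int64(-76), np.int64(-25), np.int64(220)), (np.int64(-82), np.int64(-17), np.int64(216))]
176 [(np.int64(-71), np.int64(-33), np.int64(214)), (np.int64(-74), np.int64(-24), np.int64(214)), (np.int64(-73), np.int64(-15), np.int64(216))]
178 [(np.int64(-64), np.int64(-31), np.int64(213)), (np.int64(-62), np.int64(-21), np.int64(217)), (np.int64(-66), np.int64(-13), np.int64(215))]
180 [(np.int64(-57), np.int64(-29), np.int64(212)), (np.int64(-58), np.int64(-21), np.int64(212)), (np.int64(-57), np.int64(-11), np.int64(215))]
```

View pics/s2d.png

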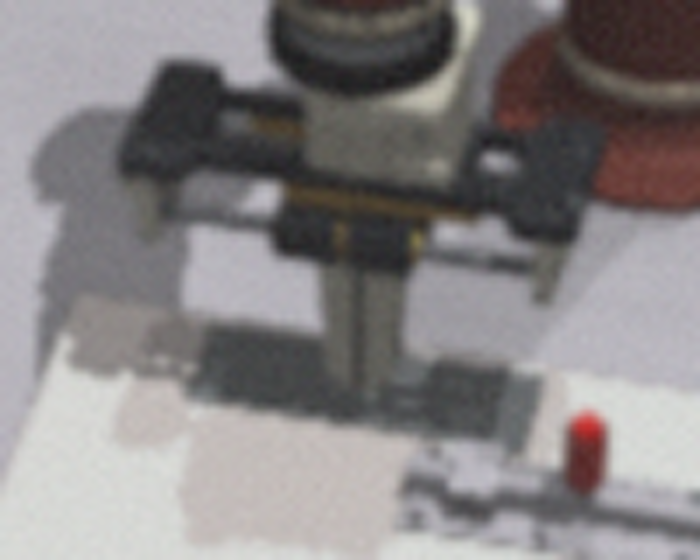

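The tip is seen touching the pad at z≈0.220, with x and y as reported. So the real fingertip is about 30 mm above the reported TCP z, and I'll add that offset from here on. I'll carry on pressing gently to about 3 mm short of shut, then go on by force and camera.

```bash
python3 -m jog '[[[0,0,0.004,0,0,0,1],[0,0,0.008,0,0,0,1],[0,0,0.012,0,0,0,1],[-0.001,0,0.016,0,0,0,1],[-0.001,0,0.02,0,0,0,1],[-0.001,0,0.022,0,0,0,1],[-0.001,0,0.024,0,0,0,1],[-0.001,0,0.024,0,0,0,1]]]'
python3 - <<'E'
from h import *
cap('scene','s3');cap('top','t3')
E
python3 ang.py s3 t3
```

```text
t: 5.4
tcp_pos: [0.5137, -0.0198, 0.1647]
ee_rot: [-3.14, -0.1, -0.0]
force: [0.3, 0.8, 0.1]
width: 0.0003
s3 n 3674 angle 0.0241 z at hinge x 0.1902 std 0.0017
t3 n 5041 angle 0.0241 z at hinge x 0.191 std 0.002
```

```bash
python3 -m jog '[[[0,0,0.002,0,0,0,1],[0,0,0.003,0,0,0,1],[0,0,0.004,0,0,0,1],[0,0,0.005,0,0,0,1],[0,0,0.006,0,0,0,1],[0,0,0.006,0,0,0,1]]]'
python3 - <<'E'
from h import *
cap('scene','s4');cap('top','t4');print(status.observe()['force'])
E
python3 ang.py s4 t4
```

```text
t: 6.1
tcp_pos: [0.5134, -0.0199, 0.1588]
ee_rot: [-3.14, -0.1, 0.0]
force: [0.4, -0.9, -0.1]
width: 0.0007
[ 0.71655424  0.38812505 -0.98107253]
s4 n 3604 angle -0.0017 z at hinge x 0.1903 std 0.0017
t4 n 5051 angle -0.0017 z at hinge x 0.1912 std 0.002
```

```bash
python3 -m jog '[[[0,0,0.001,0,0,0,1],[0,0,0.002,0,0,0,1],[0,0,0.002,0,0,0,1]]]'; python3 -m jog '[[[0,0,0.001,0,0,0,1],[0,0,0.002,0,0,0,1],[0,0,0.002,0,0,0,1]]]'
python3 - <<'E'
from h import *
cap('scene','s5');cap('top','t5');print(status.observe()['force'])
E
python3 ang.py s5 t5
```

```text
t: 6.5
tcp_pos: [0.5137, -0.0199, 0.1586]
ee_rot: [3.139, 0.1, 0.001]
force: [-3.0, 0.1, 9.1]
width: 0.0006
t: 6.8
tcp_pos: [0.5138, -0.02, 0.1585]
ee_rot: [3.139, 0.1, 0.003]
force: [-6.2, -0.5, 20.4]
width: 0.0003
[-6.82063854 -0.34370033 20.61200128]
s5 n 3576 angle -0.0008 z at hinge x 0.1902 std 0.0017
t5 n 5050 angle -0.0021 z at hinge x 0.1912 std 0.002
```

The lid is firmly shut: the force rose to 20 N with no motion, and the measured angle is within 0.002 rad of zero. Next I'll lift, then set the closed fingers down beside the knob on its -y side.

```bash
python3 -m jog '[[[0,0,-0.03,0,0,0,1],[0,0,-0.06,0,0,0,1],[0,0,-0.08,0,0,0,1],[0,0,-0.08,0,0,0,1],[0,0,-0.08,0,0,0,1]]]'
python3 - <<'E'
from h import *
cap('scene','s6');cap('top','t6')
E
python3 ang.py s6 t6; python3 g.py '[[-0.05,0.03,0.24],[-0.05,0.03,0.1895],[-0.05,0.05,0.1895],[-0.05,0.098,0.1895]]'
```

```text
t: 7.4
tcp_pos: [0.5133, -0.0199, 0.2345]
ee_rot: [3.14, 0.1, -0.0]
force: [1.4, 0.7, -0.5]
width: 0.0006
s6 n 3596 angle -0.0009 z at hinge x 0.1902 std 0.0017
t6 n 5037 angle -0.0007 z at hinge x 0.191 std 0.002
t 7.5 tcp [ 0.5125 -0.02    0.2335] F [-0.9  0.1 -0.4] turn [-0.0003  0.003  -0.0099]
tcp in box [-0.1027 -0.0308  0.2335]
[-0.05, 0.03, 0.24] world [0.561 0.045 0.24 ] shift [ 0.0521 -0.0613 -0.0067]
[-0.05, 0.03, 0.1895] world [0.561 0.045 0.19 ] shift [ 0.0522 -0.0613  0.0438]
[-0.05, 0.05, 0.1895] world [0.559 0.064 0.19 ] shift [ 0.052  -0.0813  0.0438]
[-0.05, 0.098, 0.1895] world [0.556 0.112 0.19 ] shift [ 0.0516 -0.1293  0.0439]
```

```bash
python3 -m jog '[[[0.017,-0.02,0,0,0,-0.01,1],[0.035,-0.04,0,0,0,-0.01,1],[0.052,-0.055,0,0,0,-0.01,1],[0.052,-0.058,0,0,0,-0.01,1],[0.052,-0.058,0.02,0,0,-0.01,1],[0.052,-0.058,0.035,0,0,-0.01,1],[0.052,-0.058,0.043,0,0,-0.01,1],[0.052,-0.058,0.043,0,0,-0.01,1],[0.052,-0.058,0.043,0,0,-0.01,1]]]'
python3 - <<'E'
from h import *
cap('top','t7');c=cap('scene','s7');cv2.imwrite('pics/s7c.png',cv2.resize(c['img'][125:225,275:395],None,fx=6,fy=6,interpolation=2)[:,:,::-1])
E
python3 g.py '[[-0.05,0.05,0.1895],[-0.05,0.09,0.1895]]'
```

```text
t: 8.4
tcp_pos: [0.5617, 0.041, 0.1921]
ee_rot: [3.139, 0.115, 0.0]
force: [0.8, 0.1, 1.3]
width: 0.0005
t 8.5 tcp [0.5622 0.0412 0.1928] F [ 0.  -1.1 -0.1] turn [-0.     -0.0015 -0.0002]
tcp in box [-0.0486  0.0266  0.1928]
[-0.05, 0.05, 0.1895] world [0.559 0.064 0.19 ] shift [-0.0014 -0.0234  0.0033]
[-0.05, 0.09, 0.1895] world [0.556 0.104 0.19 ] shift [-0.0014 -0.0634  0.0033]
```

View pics/s7c.png

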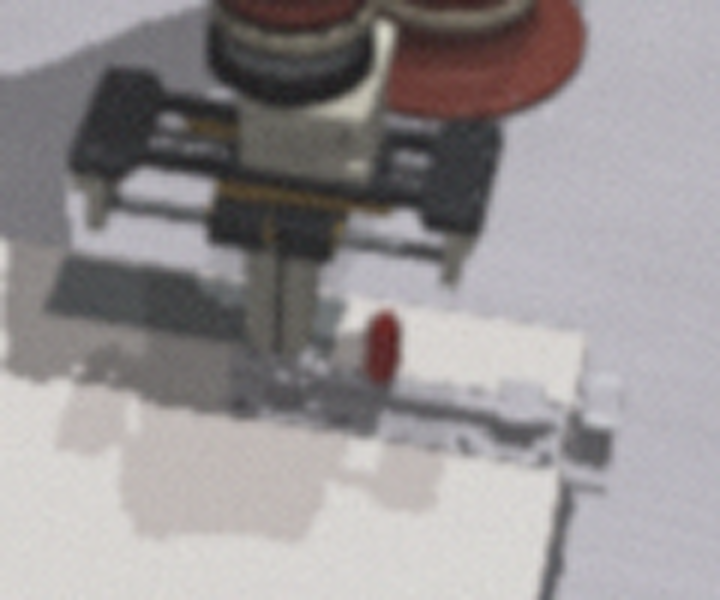

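The finger tip is at crop (283,352), beside the guide and level with the knob's mid-height. The knob spans (383,315) to (383,380), about 22 mm away in +y, so I'll push along +y.

```bash
python3 -m jog '[[[0,-0.01,0.001,0,0,0,1],[-0.001,-0.016,0.002,0,0,0,1],[-0.001,-0.021,0.002,0,0,0,1],[-0.001,-0.026,0.002,0,0,0,1],[-0.001,-0.031,0.002,0,0,0,1],[-0.001,-0.036,0.002,0,0,0,1],[-0.001,-0.041,0.002,0,0,0,1],[-0.001,-0.046,0.002,0,0,0,1],[-0.001,-0.051,0.002,0,0,0,1],[-0.001,-0.055,0.002,0,0,0,1],[-0.001,-0.055,0.002,0,0,0,1]]]'
python3 - <<'E'
from h import *
cap('top','t8');c=cap('scene','s8')
E
python3 g.py '[[-0.05,0.09,0.1895]]'; python3 ang.py s8 t8
```

```text
t: 9.6
tcp_pos: [0.5566, 0.0976, 0.19]
ee_rot: [-3.138, -0.118, -0.0]
force: [-0.4, -0.8, 1.2]
width: -0.0
t 9.7 tcp [0.5566 0.0975 0.1899] F [-0.1 -0.9 -0.3] turn [-0.0019 -0.0003  0.0011]
tcp in box [-0.0501  0.0832  0.1899]
[-0.05, 0.09, 0.1895] world [0.556 0.104 0.19 ] shift [ 0.0001 -0.0068  0.0005]
s8 n 3596 angle -0.0004 z at hinge x 0.1902 std 0.0017
t8 n 4066 angle 0.0 z at hinge x 0.1911 std 0.002
```

Measure the knob by its red colour in the scene view, and keep pushing in small steps until the force shows the stop.

```bash
python3 -m jog '[[[0,-0.002,0,0,0,0,1],[0,-0.004,0,0,0,0,1],[0,-0.005,0,0,0,0,1],[0,-0.005,0,0,0,0,1]]]'; python3 -m jog '[[[0,-0.001,0,0,0,0,1],[0,-0.002,0,0,0,0,1],[0,-0.002,0,0,0,0,1]]]'
cat > kn.py <<'E'
from fit import *
import sys
P=np.load('p0.npy');P[3]=0;box=model(P)[0]
for f in sys.argv[1:]:
    c=ld(f);i=c['img'].astype(int);m=(i[:,:,0]>90)&(i[:,:,1]<.5*i[:,:,0])&(i[:,:,2]<.5*i[:,:,0])
    k0=proj(c,box([-.05,.095,.24]));v,u=np.nonzero(m);g=np.hypot(u-k0[0],v-k0[1])<22;u,v=u[g],v[g]
    if f[0]=='s': # column centroid vs model
        r=[np.mean([proj(c,box([-.05,.075+t,z]))[0] for z in(.22,.246)]) for t in(0,.04)]
        print(f,len(u),u.mean().round(2),v.mean().round(2),'travel',((u.mean()-r[0])/(r[1]-r[0])*.04).round(4))
    else: print(f,len(u))
E
python3 -c "
from h import *
cap('scene','s9');cap('top','t9')"
python3 kn.py s6 s7 s8 s9;python3 g.py '[]'
```

```text
t: 10.1
tcp_pos: [0.5564, 0.101, 0.1899]
ee_rot: [3.139, 0.116, 0.0]
force: [-0.3, -3.5, 0.3]
width: 0.0005
t: 10.4
tcp_pos: [0.5562, 0.1033, 0.1899]
ee_rot: [-3.139, -0.116, -0.0]
force: [0.7, -1.8, 1.0]
width: 0.0004
s6 28 338.82 181.64 travel 0.0009
s7 9 338.89 180.11 travel 0.0011
s8 17 349.65 181.47 travel 0.0326
s9 12 351.67 181.33 travel 0.0385
t 10.5 tcp [0.5562 0.1032 0.1899] F [-0.4 -2.9  0.8] turn [-0.0003 -0.      0.0002]
tcp in box [-0.0501  0.0889  0.1899]
```

```bash
python3 -m jog '[[[0,-0.001,0,0,0,0,1],[0,-0.002,0,0,0,0,1],[0,-0.002,0,0,0,0,1]]]'; python3 -m jog '[[[0,-0.001,0,0,0,0,1],[0,-0.002,0,0,0,0,1],[0,-0.002,0,0,0,0,1]]]'
python3 -c "
from h import *
cap('scene','s10');cap('top','t10')"
python3 kn.py s10;python3 g.py '[]'
```

```text
t: 10.8
tcp_pos: [0.556, 0.1053, 0.19]
ee_rot: [-3.139, -0.116, -0.0]
force: [-0.0, -3.2, 0.2]
width: 0.0006
t: 11.1
tcp_pos: [0.556, 0.1063, 0.19]
ee_rot: [3.138, 0.115, -0.0]
force: [0.6, -4.4, 0.6]
width: 0.0005
s10 13 352.62 181.62 travel 0.0413
t 11.2 tcp [0.5559 0.1064 0.19  ] F [-0.6 -4.8  0.7] turn [ 0.0009  0.0001 -0.0004]
tcp in box [-0.0501  0.092   0.19  ]
```

```bash
python3 -m jog '[[[0,-0.001,0,0,0,0,1],[0,-0.002,0,0,0,0,1],[0,-0.002,0,0,0,0,1],[0,-0.002,0,0,0,0,1]]]'; python3 -m jog '[[[0,-0.001,0,0,0,0,1],[0,-0.002,0,0,0,0,1],[0,-0.002,0,0,0,0,1]]]';python3 g.py '[]'
```

```text
t: 11.6
tcp_pos: [0.5559, 0.1064, 0.19]
ee_rot: [3.136, 0.113, -0.001]
force: [0.4, -7.1, 1.8]
width: 0.0006
t: 11.9
tcp_pos: [0.5559, 0.1063, 0.19]
ee_rot: [3.133, 0.111, -0.001]
force: [0.2, -10.2, 2.4]
width: 0.0001
t 11.9 tcp [0.5559 0.1063 0.19  ] F [  0.2 -10.2   2.4] turn [ 0.0065  0.0009 -0.0031]
tcp in box [-0.0501  0.092   0.19  ]
```

Hard stop: the force rose from 4.4 to 10.2 N with the TCP not moving, and the knob reads a travel of about 0.040. Back off, lift and look.

```bash
python3 -m jog '[[[0,0.006,0,0,0,0,1],[0,0.015,0,0,0,0,1],[0,0.025,0,0,0,0,1],[0,0.025,0,0,0,0,1],[0,0.025,-0.03,0,0,0,1],[0,0.025,-0.07,0,0,0,1],[0,0.04,-0.11,0,0,0,1],[-0.04,0.07,-0.14,0,0,0,1],[-0.08,0.1,-0.16,0,0,0,1],[-0.08,0.1,-0.16,0,0,0,1],[-0.08,0.1,-0.16,0,0,0,1]]]'
python3 - <<'E'
from h import *
a=cap('scene','s11');b=cap('top','t11')
A=cv2.resize(a['img'][140:240,295:425],(650,500),interpolation=2)[:,:,::-1]
cv2.imwrite('pics/fin.png',A)
a0=ld('s0')
for n,(u,v) in dict(jar=(221,208),bottle=(238,171),bowl=(407,250)).items():
    w=np.s_[v-20:v+25,u-12:u+12];print(n,abs(a['img'][w].astype(int)-a0['img'][w]).mean())
E
python3 ang.py s11 t11;python3 kn.py s11;python3 g.py '[]'
```

```text
t: 13.0
tcp_pos: [0.4829, 0.0048, 0.3514]
ee_rot: [3.14, 0.112, 0.005]
force: [0.2, 0.3, -0.8]
width: 0.0006
jar 2.829012345679012
bottle 4.624691358024691
bowl 2.800617283950617
s11 n 3600 angle -0.0008 z at hinge x 0.1903 std 0.0017
t11 n 5051 angle -0.0027 z at hinge x 0.1912 std 0.002
s11 25 352.48 183.72 travel 0.0409
t 13.1 tcp [0.4835 0.0068 0.3494] F [ 0.9  1.3 -0.4] turn [-0.0015  0.0001  0.0018]
tcp in box [-0.1297 -0.0019  0.3494]
```

View pics/fin.png

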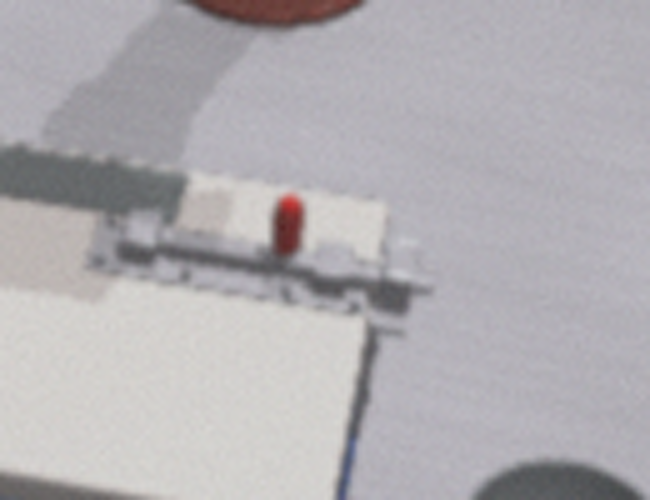

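The knob at crop (289,225) stands near the front guide, and the rod sticks out through the keeper at (425,288). The lid is flat and the robot is clear, so I'll hand in.

```bash
python3 -c "
from bench import manip
print(manip.finish_job())"
```

```text
the job is handed in; nothing more can be done
None
```

The lid is shut and the bolt is home through the keeper, handed in at about 13 s. I pressed the lid down at its grey pad with closed fingers, then pushed the red knob along +y until it stopped, and moved the arm clear.

- **Lid:** at the end of the press the force rose to 20 N with no further motion. The final depth fits in the two cameras give −0.001 and −0.003 rad, which is shut within their error.
- **Bolt:** at the stop the force rose from about 4 to 10 N without motion. The camera puts its travel at 0.041 m against the nominal 0.040 m, and the last picture shows the rod sticking out past the keeper.
- **Jar, bottle and bowl:** the image patches around them barely changed from the first picture, so they appear not to have moved.
- **Disagreement:** the reported TCP height was about 30 mm lower than where the camera showed the fingertips. I corrected for this from the camera, and relied on contact force and lid angle instead of the reported height.

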